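# Turn the glue-up kit round for a left-handed colleague

## Task

The glue-up kit stands in the dark wooden rack in order of use, and a left-handed colleague needs it in the empty grey rack in the reverse order. Take the four things over one at a time, always the leftmost one left in the wooden rack (left as the robot sees it), and fill the grey rack from its right end towards the left. Stand each one upright in its own pocket and leave those not yet moved standing in theirs.

Things in the scene. Friction and masses are not known exactly. Their poses are not given: they have to be found in the camera images.
- wood_rack: Dark wooden rack, full at the start, fixed on the bench, 72 x 276 mm: a row of four 64 mm square pockets, floor 4 mm and 4 mm walls 10 mm above the bench. Origin: centre of its underside, at bench height. y: along the row to the robot's left (turned at most 0.2 rad); x: away from the robot. Pocket centres: x = 0, y = +0.102, +0.034, -0.034, -0.102 m.
- grey_rack: Grey plastic rack, empty at the start, fixed on the bench, 72 x 276 mm: a row of four 64 mm square pockets, floor 4 mm and 4 mm walls 10 mm above the bench. Origin: centre of its underside, at bench height. y: along the row to the robot's left (turned at most 0.2 rad); x: away from the robot. Pocket centres: x = 0, y = +0.102, +0.034, -0.034, -0.102 m.
- glue_white_mid (a point): Small white glue bottle with a screw cap, 27 mm diameter, 55 mm high (the body is straight for the lower 44 mm, the cap above is narrower), 50 g. Stands upright in any one of the four pockets of the dark wooden rack at the start. Point: on its axis, half-way up; z axis up.
- glue_blue_mid (a point): Small blue glue bottle with a screw cap, 27 mm diameter, 60 mm high (the body is straight for the lower 49 mm, the cap above is narrower), 50 g. Stands upright in any one of the four pockets of the dark wooden rack at the start. Point: on its axis, half-way up; z axis up.
- ferrule_pot_mid (a point): Low round pinkish clear pot of copper rings, 48 mm diameter (walls almost straight), 28 mm high, 30 g; take it whole across its diameter. Stands upright in any one of the four pockets of the dark wooden rack at the start. Point: on its axis, half-way up; z axis up.
- hex_bolt_0_mid (a point): Steel hexagon bolt standing on its head, 40 mm high in all: head 16 mm across flats, 19 mm across corners and 7 mm high, below; threaded shank 10 mm diameter above, 30 g. Stands upright in any one of the four pockets of the dark wooden rack at the start. Point: on its axis, half-way up; z axis up.
Mind the look-alikes: they are no part of the job. What is shaped like the part that bears glue_white_mid but green, pink or yellow is not meant.

How it is judged:
On the way, in this order (a step that is already met when the one before it is completed fails the run):
1. the first (left-end) thing stands upright in the grey rack's pocket number 1 from the right, those before it still stand in theirs, and the others still stand in the wooden rack (((x of glue_white_mid in the frame of wood_rack between -0.024 and 0.024 m and y of glue_white_mid in the frame of wood_rack between 0.01 and 0.058 m) or (x of glue_blue_mid in the frame of wood_rack between -0.024 and 0.024 m and y of glue_blue_mid in the frame of wood_rack between 0.01 and 0.058 m) or (x of ferrule_pot_mid in the frame of wood_rack between -0.024 and 0.024 m and y of ferrule_pot_mid in the frame of wood_rack between 0.01 and 0.058 m) or (x of hex_bolt_0_mid in the frame of wood_rack between -0.024 and 0.024 m and y of hex_bolt_0_mid in the frame of wood_rack between 0.01 and 0.058 m)) and ((x of glue_white_mid in the frame of wood_rack between -0.024 and 0.024 m and y of glue_white_mid in the frame of wood_rack between -0.058 and -0.01 m) or (x of glue_blue_mid in the frame of wood_rack between -0.024 and 0.024 m and y of glue_blue_mid in the frame of wood_rack between -0.058 and -0.01 m) or (x of ferrule_pot_mid in the frame of wood_rack between -0.024 and 0.024 m and y of ferrule_pot_mid in the frame of wood_rack between -0.058 and -0.01 m) or (x of hex_bolt_0_mid in the frame of wood_rack between -0.024 and 0.024 m and y of hex_bolt_0_mid in the frame of wood_rack between -0.058 and -0.01 m)) and ((x of glue_white_mid in the frame of wood_rack between -0.024 and 0.024 m and y of glue_white_mid in the frame of wood_rack between -0.126 and -0.078 m) or (x of glue_blue_mid in the frame of wood_rack between -0.024 and 0.024 m and y of glue_blue_mid in the frame of wood_rack between -0.126 and -0.078 m) or (x of ferrule_pot_mid in the frame of wood_rack between -0.024 and 0.024 m and y of ferrule_pot_mid in the frame of wood_rack between -0.126 and -0.078 m) or (x of hex_bolt_0_mid in the frame of wood_rack between -0.024 and 0.024 m and y of hex_bolt_0_mid in the frame of wood_rack between -0.126 and -0.078 m)) and ((x of glue_white_mid in the frame of grey_rack between -0.024 and 0.024 m and y of glue_white_mid in the frame of grey_rack between -0.126 and -0.078 m) or (x of glue_blue_mid in the frame of grey_rack between -0.024 and 0.024 m and y of glue_blue_mid in the frame of grey_rack between -0.126 and -0.078 m) or (x of ferrule_pot_mid in the frame of grey_rack between -0.024 and 0.024 m and y of ferrule_pot_mid in the frame of grey_rack between -0.126 and -0.078 m) or (x of hex_bolt_0_mid in the frame of grey_rack between -0.024 and 0.024 m and y of hex_bolt_0_mid in the frame of grey_rack between -0.126 and -0.078 m)) and height (world z) of glue_white_mid between 0.0275 and 0.0355 m and angle between each of glue_white_mid, glue_blue_mid, ferrule_pot_mid, hex_bolt_0_mid's own z axis and vertical below 0.15 rad and height (world z) of glue_blue_mid between 0.03 and 0.038 m and height (world z) of ferrule_pot_mid between 0.014 and 0.022 m and height (world z) of hex_bolt_0_mid between 0.02 and 0.028 m), for 0.2 s.
2. the second thing stands upright in the grey rack's pocket number 2 from the right, those before it still stand in theirs, and the others still stand in the wooden rack (((x of glue_white_mid in the frame of wood_rack between -0.024 and 0.024 m and y of glue_white_mid in the frame of wood_rack between -0.058 and -0.01 m) or (x of glue_blue_mid in the frame of wood_rack between -0.024 and 0.024 m and y of glue_blue_mid in the frame of wood_rack between -0.058 and -0.01 m) or (x of ferrule_pot_mid in the frame of wood_rack between -0.024 and 0.024 m and y of ferrule_pot_mid in the frame of wood_rack between -0.058 and -0.01 m) or (x of hex_bolt_0_mid in the frame of wood_rack between -0.024 and 0.024 m and y of hex_bolt_0_mid in the frame of wood_rack between -0.058 and -0.01 m)) and ((x of glue_white_mid in the frame of wood_rack between -0.024 and 0.024 m and y of glue_white_mid in the frame of wood_rack between -0.126 and -0.078 m) or (x of glue_blue_mid in the frame of wood_rack between -0.024 and 0.024 m and y of glue_blue_mid in the frame of wood_rack between -0.126 and -0.078 m) or (x of ferrule_pot_mid in the frame of wood_rack between -0.024 and 0.024 m and y of ferrule_pot_mid in the frame of wood_rack between -0.126 and -0.078 m) or (x of hex_bolt_0_mid in the frame of wood_rack between -0.024 and 0.024 m and y of hex_bolt_0_mid in the frame of wood_rack between -0.126 and -0.078 m)) and ((x of glue_white_mid in the frame of grey_rack between -0.024 and 0.024 m and y of glue_white_mid in the frame of grey_rack between -0.126 and -0.078 m) or (x of glue_blue_mid in the frame of grey_rack between -0.024 and 0.024 m and y of glue_blue_mid in the frame of grey_rack between -0.126 and -0.078 m) or (x of ferrule_pot_mid in the frame of grey_rack between -0.024 and 0.024 m and y of ferrule_pot_mid in the frame of grey_rack between -0.126 and -0.078 m) or (x of hex_bolt_0_mid in the frame of grey_rack between -0.024 and 0.024 m and y of hex_bolt_0_mid in the frame of grey_rack between -0.126 and -0.078 m)) and ((x of glue_white_mid in the frame of grey_rack between -0.024 and 0.024 m and y of glue_white_mid in the frame of grey_rack between -0.058 and -0.01 m) or (x of glue_blue_mid in the frame of grey_rack between -0.024 and 0.024 m and y of glue_blue_mid in the frame of grey_rack between -0.058 and -0.01 m) or (x of ferrule_pot_mid in the frame of grey_rack between -0.024 and 0.024 m and y of ferrule_pot_mid in the frame of grey_rack between -0.058 and -0.01 m) or (x of hex_bolt_0_mid in the frame of grey_rack between -0.024 and 0.024 m and y of hex_bolt_0_mid in the frame of grey_rack between -0.058 and -0.01 m)) and height (world z) of glue_white_mid between 0.0275 and 0.0355 m and angle between each of glue_white_mid, glue_blue_mid, ferrule_pot_mid, hex_bolt_0_mid's own z axis and vertical below 0.15 rad and height (world z) of glue_blue_mid between 0.03 and 0.038 m and height (world z) of ferrule_pot_mid between 0.014 and 0.022 m and height (world z) of hex_bolt_0_mid between 0.02 and 0.028 m), for 0.2 s.
3. the third thing stands upright in the grey rack's pocket number 3 from the right, those before it still stand in theirs, and the others still stand in the wooden rack (((x of glue_white_mid in the frame of wood_rack between -0.024 and 0.024 m and y of glue_white_mid in the frame of wood_rack between -0.126 and -0.078 m) or (x of glue_blue_mid in the frame of wood_rack between -0.024 and 0.024 m and y of glue_blue_mid in the frame of wood_rack between -0.126 and -0.078 m) or (x of ferrule_pot_mid in the frame of wood_rack between -0.024 and 0.024 m and y of ferrule_pot_mid in the frame of wood_rack between -0.126 and -0.078 m) or (x of hex_bolt_0_mid in the frame of wood_rack between -0.024 and 0.024 m and y of hex_bolt_0_mid in the frame of wood_rack between -0.126 and -0.078 m)) and ((x of glue_white_mid in the frame of grey_rack between -0.024 and 0.024 m and y of glue_white_mid in the frame of grey_rack between -0.126 and -0.078 m) or (x of glue_blue_mid in the frame of grey_rack between -0.024 and 0.024 m and y of glue_blue_mid in the frame of grey_rack between -0.126 and -0.078 m) or (x of ferrule_pot_mid in the frame of grey_rack between -0.024 and 0.024 m and y of ferrule_pot_mid in the frame of grey_rack between -0.126 and -0.078 m) or (x of hex_bolt_0_mid in the frame of grey_rack between -0.024 and 0.024 m and y of hex_bolt_0_mid in the frame of grey_rack between -0.126 and -0.078 m)) and ((x of glue_white_mid in the frame of grey_rack between -0.024 and 0.024 m and y of glue_white_mid in the frame of grey_rack between -0.058 and -0.01 m) or (x of glue_blue_mid in the frame of grey_rack between -0.024 and 0.024 m and y of glue_blue_mid in the frame of grey_rack between -0.058 and -0.01 m) or (x of ferrule_pot_mid in the frame of grey_rack between -0.024 and 0.024 m and y of ferrule_pot_mid in the frame of grey_rack between -0.058 and -0.01 m) or (x of hex_bolt_0_mid in the frame of grey_rack between -0.024 and 0.024 m and y of hex_bolt_0_mid in the frame of grey_rack between -0.058 and -0.01 m)) and ((x of glue_white_mid in the frame of grey_rack between -0.024 and 0.024 m and y of glue_white_mid in the frame of grey_rack between 0.01 and 0.058 m) or (x of glue_blue_mid in the frame of grey_rack between -0.024 and 0.024 m and y of glue_blue_mid in the frame of grey_rack between 0.01 and 0.058 m) or (x of ferrule_pot_mid in the frame of grey_rack between -0.024 and 0.024 m and y of ferrule_pot_mid in the frame of grey_rack between 0.01 and 0.058 m) or (x of hex_bolt_0_mid in the frame of grey_rack between -0.024 and 0.024 m and y of hex_bolt_0_mid in the frame of grey_rack between 0.01 and 0.058 m)) and height (world z) of glue_white_mid between 0.0275 and 0.0355 m and angle between each of glue_white_mid, glue_blue_mid, ferrule_pot_mid, hex_bolt_0_mid's own z axis and vertical below 0.15 rad and height (world z) of glue_blue_mid between 0.03 and 0.038 m and height (world z) of ferrule_pot_mid between 0.014 and 0.022 m and height (world z) of hex_bolt_0_mid between 0.02 and 0.028 m), for 0.2 s.
At the end, for the whole second after the job is handed in: Each grey pocket holds one of the four things, on the pocket floor (height within 4 mm), upright within 0.15 rad, its axis within 24 mm of the pocket centre along and across the row, in the reverse of the starting order; all at rest (((x of glue_white_mid in the frame of grey_rack between -0.024 and 0.024 m and y of glue_white_mid in the frame of grey_rack between -0.126 and -0.078 m) or (x of glue_blue_mid in the frame of grey_rack between -0.024 and 0.024 m and y of glue_blue_mid in the frame of grey_rack between -0.126 and -0.078 m) or (x of ferrule_pot_mid in the frame of grey_rack between -0.024 and 0.024 m and y of ferrule_pot_mid in the frame of grey_rack between -0.126 and -0.078 m) or (x of hex_bolt_0_mid in the frame of grey_rack between -0.024 and 0.024 m and y of hex_bolt_0_mid in the frame of grey_rack between -0.126 and -0.078 m)) and ((x of glue_white_mid in the frame of grey_rack between -0.024 and 0.024 m and y of glue_white_mid in the frame of grey_rack between -0.058 and -0.01 m) or (x of glue_blue_mid in the frame of grey_rack between -0.024 and 0.024 m and y of glue_blue_mid in the frame of grey_rack between -0.058 and -0.01 m) or (x of ferrule_pot_mid in the frame of grey_rack between -0.024 and 0.024 m and y of ferrule_pot_mid in the frame of grey_rack between -0.058 and -0.01 m) or (x of hex_bolt_0_mid in the frame of grey_rack between -0.024 and 0.024 m and y of hex_bolt_0_mid in the frame of grey_rack between -0.058 and -0.01 m)) and ((x of glue_white_mid in the frame of grey_rack between -0.024 and 0.024 m and y of glue_white_mid in the frame of grey_rack between 0.01 and 0.058 m) or (x of glue_blue_mid in the frame of grey_rack between -0.024 and 0.024 m and y of glue_blue_mid in the frame of grey_rack between 0.01 and 0.058 m) or (x of ferrule_pot_mid in the frame of grey_rack between -0.024 and 0.024 m and y of ferrule_pot_mid in the frame of grey_rack between 0.01 and 0.058 m) or (x of hex_bolt_0_mid in the frame of grey_rack between -0.024 and 0.024 m and y of hex_bolt_0_mid in the frame of grey_rack between 0.01 and 0.058 m)) and ((x of glue_white_mid in the frame of grey_rack between -0.024 and 0.024 m and y of glue_white_mid in the frame of grey_rack between 0.078 and 0.126 m) or (x of glue_blue_mid in the frame of grey_rack between -0.024 and 0.024 m and y of glue_blue_mid in the frame of grey_rack between 0.078 and 0.126 m) or (x of ferrule_pot_mid in the frame of grey_rack between -0.024 and 0.024 m and y of ferrule_pot_mid in the frame of grey_rack between 0.078 and 0.126 m) or (x of hex_bolt_0_mid in the frame of grey_rack between -0.024 and 0.024 m and y of hex_bolt_0_mid in the frame of grey_rack between 0.078 and 0.126 m)) and height (world z) of glue_white_mid between 0.0275 and 0.0355 m and angle between each of glue_white_mid, glue_blue_mid, ferrule_pot_mid, hex_bolt_0_mid's own z axis and vertical below 0.15 rad and height (world z) of glue_blue_mid between 0.03 and 0.038 m and height (world z) of ferrule_pot_mid between 0.014 and 0.022 m and height (world z) of hex_bolt_0_mid between 0.02 and 0.028 m and linear speed of each of kit_glue_white, kit_glue_blue, kit_ferrule_pot, kit_hex_bolt_0 below 0.02 m/s); the robot touches nothing.
It also fails if it takes over 96 s, if anything falls off the work surface, if the arm or the gripper's body presses on something with over 40 N, if the wrist force passes 120 N, or if a joint passes its speed limit or range.

## Robot

A 6-joint arm with a two-finger parallel gripper is mounted at the origin on a cart in front of the work surface, level with it; the furniture and walls round the work are solid. World frame = base frame: x ahead of the robot, y to its left, z up, the work surface at z = 0. Lengths are in m, angles in rad, forces in N, time in s.
With the tool pointing down it reaches from about 0.3 to 0.85 m from the base axis. Payload 5.4 kg.
Tool frame: the origin (TCP) lies on the centre line of the jaws, within the pads' length; the fingertips stand 8 mm ahead of it and the grasp point (between the pads) lies 11 mm behind it (tcp_to_tips is the distance from the TCP to the fingertips, in m); z points along the fingers, x is the direction in which the jaws open and shut, and the axes are right-handed (so a half turn about z gives the same grasp; the last joint's range is limited). The gripper opens to 85 mm and grips with 20 to 120 N. Pads are 22 mm wide; open, the fingers measure 114 mm over their backs; the gripper's body (76 mm by 85 mm) begins 54 mm behind the grasp point. The pads swing forward as they close: fully open they stand 13 mm farther back than shut.
Start: joints at [-0.21, 0.158, 1.597, -0, 1.386, -0.21], TCP at [0.575, -0, 0.239] pointing down, gripper open.
Joint ranges: [-2.91, 2.91], [-0.94, 2.29], [0.18, 2.7], [-1.29, 4.43], [0.17, 2.64], [-3, 3]. Speed limits (rad/s): [2.57, 2.57, 3.14, 3.14, 3.14, 3.14].

## Interface

Orientations are given as a unit quaternion [w, x, y, z].
In Python, from bench import * gives the robot as it stands.
- The arm moves only by the tool servo_tool, never from a script. Its argument "series" is text: rows parted by semicolons, each of 6 numbers parted by spaces: the shift along the world's x, y, z in mm, then the turn, a rotation vector about the world's x, y, z in rad. A call has 1 to 8 rows; each row shifts and turns the commanded pose from where the row before left it; what a row does not reach is not made up. A row lasts 1/12 s, in which the tool goes at most 41.7 mm and 7.16 degrees, less where a joint would pass 70% of its speed; a pose out of reach is approached as far as the arm can. A call is refused whole if a number of a shift passes 41.7 or a number of a turn 0.125, either way. A call with a gripper value outside its range is refused whole. "hand" is the opening, from 0 (shut) to 1 (fully open), set as the call begins (left out, the last holds). The fingers move at their own pace and stop on an object; "squeeze" is the grip in N (left out, the last holds). Time passes only in rows, so rows that do not move let the fingers close. It gives the time, the measured TCP pose, the force and the opening at its end, in the units of the state.
- read_state(): the state, without advancing time (a new reading comes with each control period).
- snapshot(name): name is "scene" or "side" or "wrist"; returns a dict with "frame" (420x560x3 uint8, blue, green, red), "fov_y" (degrees; the focal length in pixels is half the picture's height over the tangent of half this angle, whatever the lens; pixels are square), "cx", "cy" (the principal point, pixels), "k1" (the pictures are not rectified: a ray, as slopes to the right and down, at radius r is drawn at 1 + k1 r^2 times it, then the intrinsics apply), "origin" and "rotation" of the camera in the world; the wrist camera has in their place "T_tool_cam" (4x4, takes a point from camera to tool coordinates, whose origin is the TCP and whose axes are the tool frame's). Camera axes: x right, y up, looking along -z (the intrinsics and any distortion apply to the point x, -y, -z); pixel columns grow to the right and rows downward; lengths in m; the calibration is good to about 2 mm. A picture is of the moment at which its call begins: read the wrist's pose just before it. There is no depth.
- close_job(): hands the job in, once; it reports no verdict.
The state is a dict: "clock": time; "qpos": joint angles; "qvel": joint speeds; "effort": joint torques, N m; "eef_pos": TCP position; "tool_rot": TCP orientation; "wrist_force": force on the tool from outside, world axes, zero at the start; "moment": the same for the moment, N m; "width": finger opening in m.
Only numpy, scipy, OpenCV 4.12 (cv2) and the standard library are available. Lean on these libraries where they do the work, as an engineer would, in place of code of your own. Each camera call takes 0.05 s, during which the arm holds its last target. There are 200 camera calls.

## Working session

There is one attempt and no reset: what is moved stays moved. The work goes in short steps, Python scripts to look and compute and a tool call to move; the robot and the scene stay as the last step left them, time stands still between calls to the robot, and variables do not carry over. Pictures are saved under pics/ and viewed, about 12 in all and at most 16, crops included, and the job is handed in when it is done.

Besides the shell and the picture viewer there is one more tool, called after "Request:" as name(argument=value, ...) on one line, values as JSON. servo_tool: Moves the arm, as the interface text tells. Its arguments: {"type":"object","properties":{"series":{"type":"string"},"hand":{"type":"number"},"squeeze":{"type":"number"}},"required":["series"]}

```bash
mkdir -p pics; ls
cat > h.py <<'E'
from bench import *
import numpy as np, cv2
def K(s):
    h,w=s["frame"].shape[:2]; f=h/2/np.tan(np.radians(s["fov_y"])/2)
    return f
def cam(s,st=None):
    if "origin" in s: return np.array(s["origin"]),np.array(s["rotation"]).reshape(3,3) if np.size(s["rotation"])==9 else q2R(s["rotation"])
    T=np.array(s["T_tool_cam"]); R=q2R(st["tool_rot"]); return R@T[:3,3]+np.array(st["eef_pos"]),R@T[:3,:3]
def q2R(q):
    from scipy.spatial.transform import Rotation as Ro
    return Ro.from_quat([q[1],q[2],q[3],q[0]]).as_matrix()
def ray(s,u,v,z,st=None):
    f=K(s);o,R=cam(s,st);x=np.array([(u-s["cx"])/f,(v-s["cy"])/f]);p=x.copy()
    for _ in range(20): p=x/(1+s["k1"]*(p@p))
    d=R@np.array([p[0],-p[1],-1]); return o+d*(z-o[2])/d[2]
def proj(s,P,st=None):
    f=K(s);o,R=cam(s,st);c=R.T@(np.array(P)-o);p=np.array([c[0],-c[1]])/-c[2];p=p*(1+s["k1"]*(p@p))
    return p*f+[s["cx"],s["cy"]]
E
python3 - <<'E'
from h import *
import pickle
st=read_state();print({k:np.round(v,3) for k,v in st.items()})
d={}
for n in("scene","wrist"):
    s=snapshot(n);d[n]=s;print(n,{k:v for k,v in s.items() if k!="frame"})
    cv2.imwrite(f"pics/{n}0.png",cv2.resize(s["frame"],(800,600),interpolation=cv2.INTER_CUBIC))
pickle.dump((st,d),open("d0.pkl","wb"))
E
```

```text
pics
{'clock': np.float64(0.0), 'qpos': array([-0.21 ,  0.159,  1.598,  0.   ,  1.386, -0.21 ]), 'qvel': array([ 0.002, -0.001, -0.002,  0.001,  0.   ,  0.   ]), 'effort': array([ 0.0000e+00, -3.9601e+01, -3.3143e+01, -0.0000e+00,  8.0000e-03,
       -0.0000e+00]), 'eef_pos': array([0.574, 0.   , 0.238]), 'tool_rot': array([-0.   ,  1.   , -0.   , -0.001]), 'wrist_force': array([-0.023, -0.313,  0.329]), 'moment': array([-0.028,  0.032, -0.054]), 'width': np.float64(0.085)}
scene {'fov_y': 44.40071738016033, 'cx': 283.1770218484123, 'cy': 213.82428914337234, 'k1': -0.07422899371121001, 'origin': array([ 0.06765355, -0.39190326,  0.48079756]), 'rotation': array([ 0.80065833,  0.46986479, -0.17750005, -0.32659922])}
wrist {'fov_y': 65.29659431425507, 'cx': 281.3698693363033, 'cy': 207.66587083230377, 'k1': -0.01361508616335369, 'T_tool_cam': array([[ 9.99999969e-01,  1.05436541e-04,  2.27757310e-04,
         3.89094784e-04],
       [ 1.66729375e-04, -9.57375229e-01, -2.88847092e-01,
        -7.35266542e-02],
       [ 1.87594169e-04,  2.88847121e-01, -9.57375217e-01,
        -1.34783464e-01],
       [ 0.00000000e+00,  0.00000000e+00,  0.00000000e+00,
         1.00000000e+00]])}
```

View pics/scene0.png

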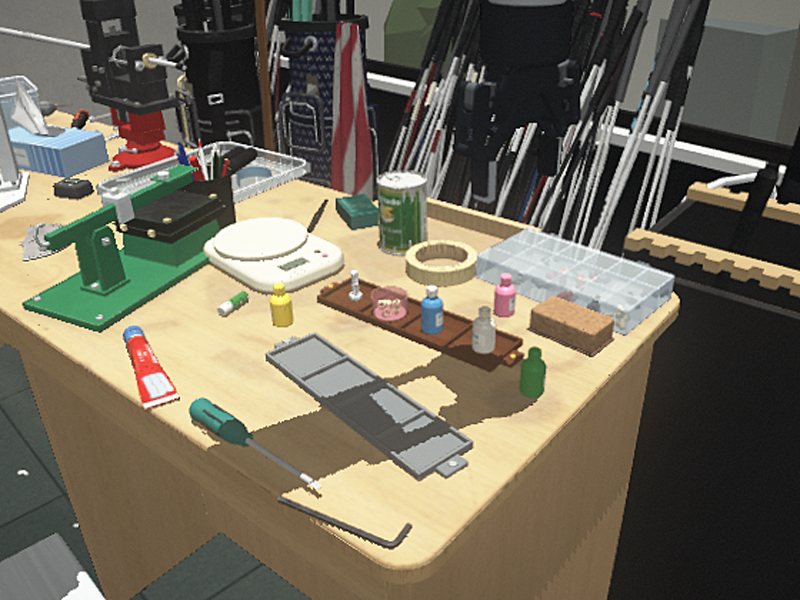

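View pics/wrist0.png

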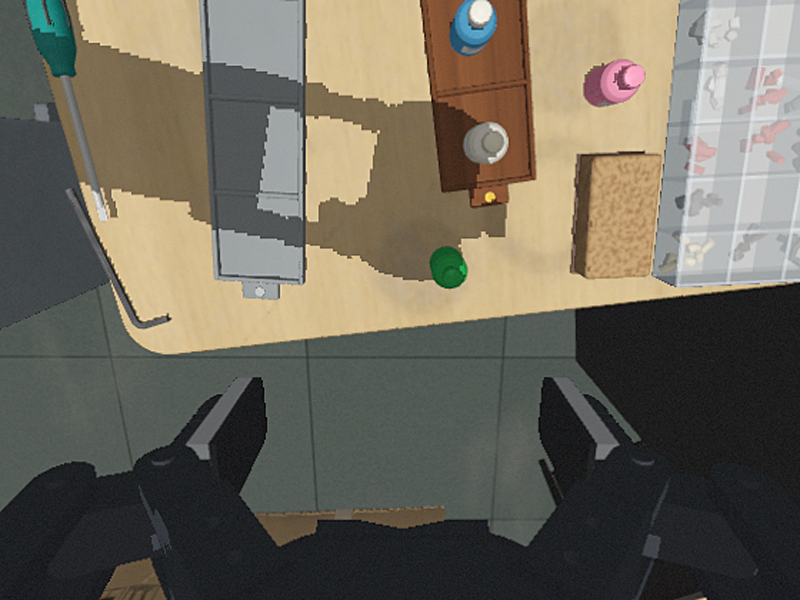

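The rack order from the left is bolt at (355,285), pot at (388,303), blue at (431,310) and white at (484,330). The yellow (281,305), pink (505,295) and green (533,372) bottles stand outside the racks and are look-alikes. I'll fit the rack poses next.

```bash
cat > fit.py <<'E'
from h import *
import pickle
from scipy.optimize import least_squares
st,d=pickle.load(open("d0.pkl","rb")); sc=.7
# (cam,u,v,xr,yr) outer top corners z=.010
W=[("wrist",443,191,-.036,-.138),("wrist",534,179,.036,-.138),("scene",490,367,-.036,-.138),("scene",521,342,.036,-.138),("scene",318,297,-.036,.138)]
G=[("wrist",215,280,-.036,-.138),("wrist",303,283,.036,-.138),("scene",420,474,-.036,-.138),("scene",471,441,.036,-.138),("scene",266,354,-.036,.138),("scene",313,334,.036,.138)]
def fit(M):
    def r(p):
        c,s=np.cos(p[2]),np.sin(p[2]); o=[]
        for n,u,v,x,y in M:
            o+=list(proj(d[n],[p[0]+c*x-s*y,p[1]+s*x+c*y,.010],st)-[u*sc,v*sc])
        return o
    q=least_squares(r,[.6,0,0]); print(np.round(q.x,4),np.round(q.fun,1)); return q.x
for n,M in(("wood",W),("grey",G)):
    p=fit(M);c,s=np.cos(p[2]),np.sin(p[2])
    for y in(.102,.034,-.034,-.102): print(n,y,np.round([p[0]-s*y,p[1]+c*y],4))
for n,u,v,z in(("bolt",356,272,.044),("pot",389,290,.032),("blue",432,289,.064),("white",485,310,.059)):
    print(n,ray(d["scene"],u*sc,v*sc,z).round(4))
for n,u,v,z in(("blue",481,12,.064),("white",489,141,.059)): print(n,ray(d["wrist"],u*sc,v*sc,z,st).round(4))
s=d["scene"]["frame"][175:270,210:380]
cv2.imwrite("pics/crop1.png",cv2.resize(s,(790,441),interpolation=cv2.INTER_CUBIC))
E
python3 fit.py
```

```text
[0.6213 0.1882 0.1292] [-2.   1.1  0.8  0.8 -0.5 -1.8  1.  -3.3 -1.6 -2. ]
wood 0.102 [0.6081 0.2894]
wood 0.034 [0.6169 0.222 ]
wood -0.034 [0.6256 0.1545]
wood -0.102 [0.6344 0.0871]
[ 0.4657  0.1132 -0.0512] [-1.   0.8  0.   1.8 -1.  -0.8  1.8 -1.6 -2.4 -1.4  0.1 -2.6]
grey 0.102 [0.471 0.215]
grey 0.034 [0.4675 0.1471]
grey -0.034 [0.464  0.0792]
grey -0.102 [0.4605 0.0113]
bolt [0.6055 0.2788 0.044 ]
pot [0.6169 0.2279 0.032 ]
blue [0.615  0.1486 0.064 ]
white [0.6277 0.0764 0.059 ]
blue [0.6207 0.1545 0.064 ]
white [0.6299 0.0827 0.059 ]
```

View pics/crop1.png

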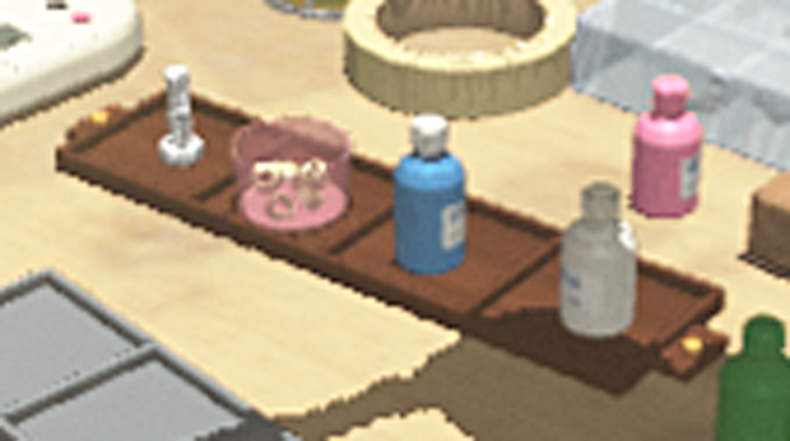

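The crop shows the white bottle at (597,260) and the blue at (430,200), both in the rack, with the bolt in the left end pocket at (180,120). Next I move above the rack for a closer look.

Request:
servo_tool(series="0 40 0 0 0 0;0 40 0 0 0 0;0 40 0 0 0 0;0 40 0 0 0 0;0 40 0 0 0 0;0 20 0 0 0 0;0 0 0 0 0 0;0 0 0 0 0 0", hand=0.6, squeeze=25)

```text
clock: 0.77
eef_pos: [0.5745, 0.2207, 0.2386]
tool_rot: [0.0, 1.0, 0.001, -0.001]
wrist_force: [-0.4, -0.7, 0.5]
width: 0.0513
```

Run:
```python
from h import *
import pickle
st=read_state();s=snapshot("wrist");pickle.dump((st,s),open("d1.pkl","wb"))
print(st["eef_pos"],st["tool_rot"],st["width"],st["clock"])
cv2.imwrite("pics/wrist1.png",cv2.resize(s["frame"],(800,600),interpolation=cv2.INTER_CUBIC))
```

```text
[0.57445842 0.22074889 0.23862694] [ 3.34706350e-04  9.99999157e-01  1.13068563e-03 -5.42825070e-04] 0.05134178935380944 0.7667
```

View pics/wrist1.png

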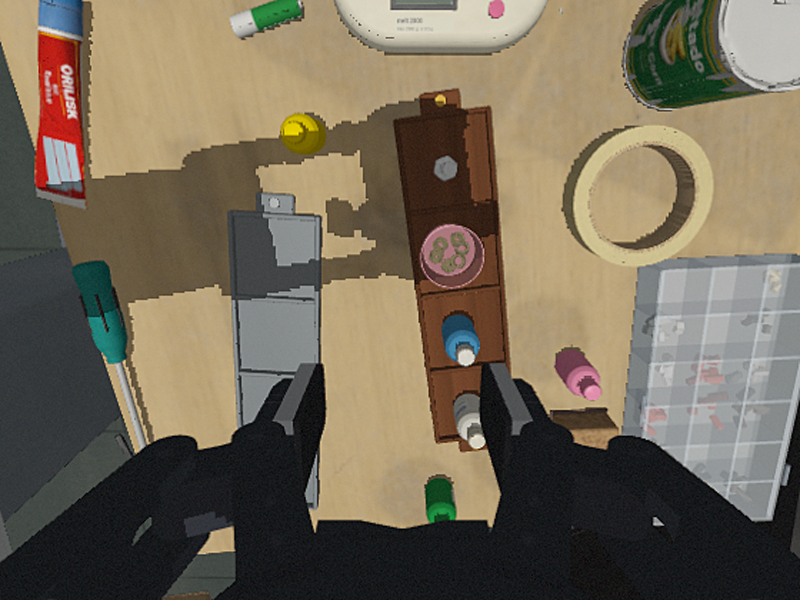

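Seen from above: bolt at (446,168), pot rim centre at (451,255), blue cap at (466,355), white cap at (477,436). Wood rack corners are at (394,119) and (491,107), grey at (228,212) and (321,214).

```bash
sed -i '/^for n,u,v,z/,$d' fit.py; sed -i 's/^W=/st1,d["w1"]=pickle.load(open("d1.pkl","rb"))\nW=/; s/,.010\],st)/,.010],st1 if n=="w1" else st)/' fit.py
python3 - <<'E'
t=open('fit.py').read()
t=t.replace('def fit(','W=W[:2]+[("w1",394,119,-.036,.138),("w1",491,107,.036,.138),("w1",436,444,-.036,-.138)]\nG=G[:2]+[("w1",228,212,-.036,.138),("w1",321,214,.036,.138)]\ndef fit(',1)
t+='''
for n,u,v,z in(("bolt",446,168,.03),("pot",451,255,.032),("potbase",455,263,.006),("blue",466,355,.063),("white",477,436,.058)): print(n,ray(d["w1"],u*sc,v*sc,z,st1).round(4))
'''
open('fit.py','w').write(t)
E
python3 fit.py
```

```text
[0.6218 0.188  0.1328] [-1.   1.4  1.7  0.8 -0.6 -0.3  0.5 -1.6 -0.8 -0. ]
wood 0.102 [0.6083 0.2891]
wood 0.034 [0.6173 0.2217]
wood -0.034 [0.6263 0.1543]
wood -0.102 [0.6353 0.0869]
[ 0.4678  0.1142 -0.0593] [-0.3 -0.4  0.8  1.1 -0.4 -1.6 -0.1  1. ]
grey 0.102 [0.4739 0.216 ]
grey 0.034 [0.4699 0.1481]
grey -0.034 [0.4658 0.0802]
grey -0.102 [0.4618 0.0124]
bolt [0.6056 0.2858 0.03  ]
pot [0.6109 0.2235 0.032 ]
potbase [0.6171 0.2116 0.006 ]
blue [0.6208 0.1567 0.063 ]
white [0.633  0.0864 0.058 ]
```

Request:
servo_tool(series="16 33 0 0 0 0;15 32 0 0 0 0;0 0 -40 0 0 0;0 0 -40 0 0 0;0 0 -40 0 0 0;0 0 -40 0 0 0;0 0 -30 0 0 0;0 0 0 0 0 0")

```text
clock: 1.48
eef_pos: [0.6005, 0.2814, 0.0406]
tool_rot: [0.002, 1.0, -0.001, -0.007]
wrist_force: [-1.1, 0.3, -0.6]
width: 0.0513
```

```bash
cat > look.py <<'E'
from h import *
import sys
st=read_state();s=snapshot("wrist" if len(sys.argv)<3 else sys.argv[2])
f=s["frame"]
print(np.round(st["eef_pos"],4),st["width"],np.round(st["wrist_force"],1),st["clock"])
cv2.imwrite(f"pics/{sys.argv[1]}.png",cv2.resize(f,(800,600),interpolation=cv2.INTER_CUBIC))
E
python3 look.py a1
```

```text
[0.6005 0.2814 0.0406] 0.05131996283953134 [-1.1  0.3 -0.6] 1.4833
```

View pics/a1.png

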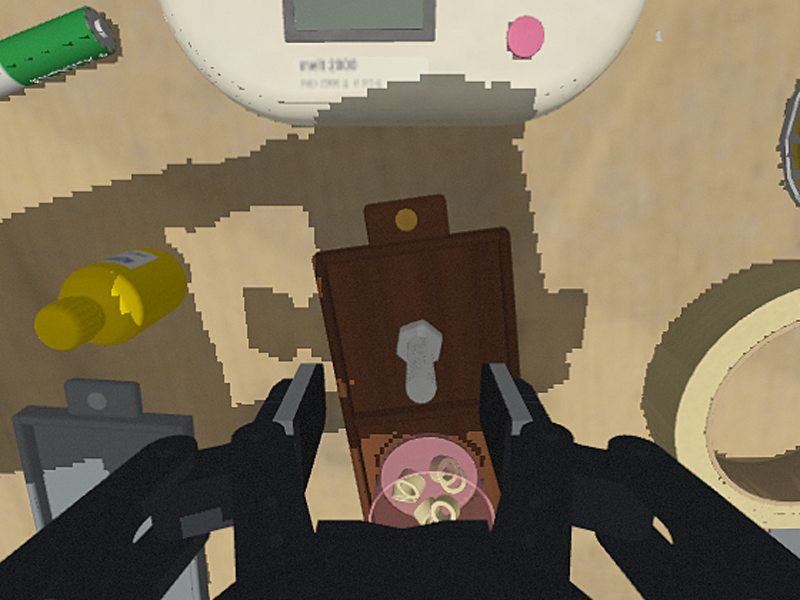

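The bolt stands between the jaws, head at (419,338) and shank top at (421,397), a little right of the jaw centre at (403,400).

Run:
```python
from h import *
st=read_state();s=snapshot("wrist")
for u,v,z in((421,390,.044),(419,343,.011),(419,336,.007)): print(ray(s,u*.7,v*.7,z,st).round(4))
print(st["tool_rot"],st["eef_pos"])
```

```text
[0.6095 0.2835 0.044 ]
[0.6096 0.2861 0.011 ]
[0.6097 0.2874 0.007 ]
[ 0.00136122  0.99998848 -0.00101277 -0.00448945] [0.60297914 0.28235203 0.0450042 ]
```

Request:
servo_tool(series="4 -1 -14 0 0 0;0 0 -12 0 0 0;0 0 0 0 0 0;0 0 0 0 0 0;0 0 0 0 0 0")

```text
clock: 2.0
eef_pos: [0.6108, 0.2841, 0.0249]
tool_rot: [-0.0, 1.0, -0.0, 0.001]
wrist_force: [-0.5, 0.0, -0.1]
width: 0.0511
```

Request:
servo_tool(series="0 0 0 0 0 0;0 0 0 0 0 0;0 0 0 0 0 0;0 0 0 0 0 0;0 0 0 0 0 0;0 0 0 0 0 0", hand=0, squeeze=40)

```text
clock: 2.5
eef_pos: [0.6102, 0.2841, 0.0238]
tool_rot: [-0.0, 1.0, 0.0, 0.0]
wrist_force: [-0.2, 0.3, 2.6]
width: 0.0084
```

Request:
servo_tool(series="0 0 20 0 0 0;0 0 30 0 0 0;0 0 30 0 0 0;0 0 20 0 0 0;0 0 0 0 0 0;0 0 0 0 0 0")

```text
clock: 3.0
eef_pos: [0.6108, 0.2842, 0.1245]
tool_rot: [-0.0, 1.0, 0.0, 0.001]
wrist_force: [-0.0, 0.3, -1.1]
width: 0.0085
```

Request:
servo_tool(series="-18 -33 0 0 0 0;-19 -34 0 0 0 0;-19 -34 0 0 0 0;-19 -34 0 0 0 0;-19 -34 0 0 0 0;-18 -34 0 0 0 0;-18 -34 0 0 0 0;-18 -34 0 0 0 0")

```text
clock: 3.67
eef_pos: [0.4592, 0.0121, 0.121]
tool_rot: [-0.0, 1.0, 0.0, -0.002]
wrist_force: [-0.1, -1.3, -0.4]
width: 0.0085
```

Request:
servo_tool(series="0 0 -30 0 0 0;0 0 -30 0 0 0;0 0 0 0 0 0;0 0 0 0 0 0;0 0 0 0 0 0;0 0 0 0 0 0")

```text
clock: 4.17
eef_pos: [0.4631, 0.0131, 0.0645]
tool_rot: [0.0, 1.0, 0.0, 0.001]
wrist_force: [-0.3, 0.2, -0.8]
width: 0.0082
```

```bash
python3 look.py a2
```

```text
[0.4631 0.0131 0.0645] 0.008236414462579231 [-0.3  0.2 -0.8] 4.1667
```

View pics/a2.png

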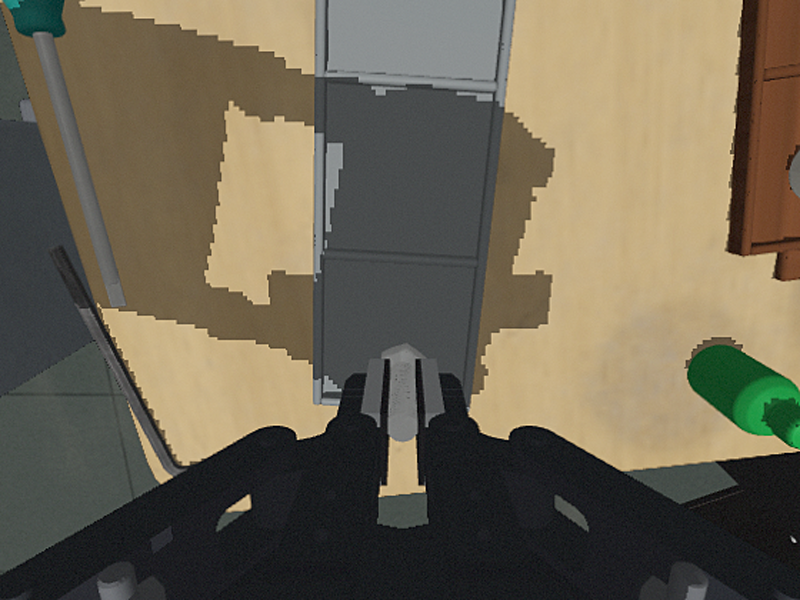

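The bolt is held upright between the pads at (402,395), above the end pocket, whose divider runs from (320,250) to (485,262). I'll check the grey fit against this frame.

Run:
```python
from h import *
import pickle
st=read_state();s=snapshot("wrist");pickle.dump((st,s),open("d2.pkl","wb"))
p=[.4678,.1142,-.0593];c,n=np.cos(p[2]),np.sin(p[2])
for x,y in((-.036,-.068),(.036,-.068),(-.036,0),(.036,0),(-.036,-.138)):
  print(x,y,(proj(s,[p[0]+c*x-n*y,p[1]+n*x+c*y,.01],st)/.7).round())
```

```text
-0.036 -0.068 [315. 252.]
0.036 -0.068 [489. 263.]
-0.036 0 [316.  72.]
0.036 0 [509.  85.]
-0.036 -0.138 [314. 404.]
```

The fit matches within 2 px. I lower and release.

Request:
servo_tool(series="0 0 -20 0 0 0;0 0 -14 0 0 0;0 0 -6 0 0 0;0 0 0 0 0 0;0 0 0 0 0 0;0 0 0 0 0 0")

```text
clock: 4.77
eef_pos: [0.4627, 0.013, 0.024]
tool_rot: [0.0, 1.0, 0.0, 0.001]
wrist_force: [0.1, -0.4, -0.7]
width: 0.0084
```

Request:
servo_tool(series="0 0 0 0 0 0;0 0 0 0 0 0;0 0 0 0 0 0;0 0 0 0 0 0;0 0 0 0 0 0", hand=0.5)

```text
clock: 5.18
eef_pos: [0.462, 0.013, 0.0233]
tool_rot: [0.0, 1.0, -0.0, 0.0]
wrist_force: [-0.5, -0.7, -0.1]
width: 0.0427
```

Request:
servo_tool(series="0 0 20 0 0 0;0 0 40 0 0 0;0 0 40 0 0 0;0 0 0 0 0 0;0 0 0 0 0 0")

```text
clock: 5.6
eef_pos: [0.4643, 0.0125, 0.1261]
tool_rot: [0.001, 1.0, 0.0, 0.003]
wrist_force: [-0.4, 0.3, -0.4]
width: 0.0427
```

```bash
python3 look.py a3; python3 -c "
from h import *
st=read_state();s=snapshot('wrist');print(proj(s,[.462,.0125,.044],st)/.7,proj(s,[.462,.0125,.004],st)/.7)"
```

```text
[0.4643 0.0125 0.1261] 0.042699438680801456 [-0.4  0.3 -0.4] 5.6
[399.8408499  314.51387551] [400.02246737 291.50819043]
```

View pics/a3.png

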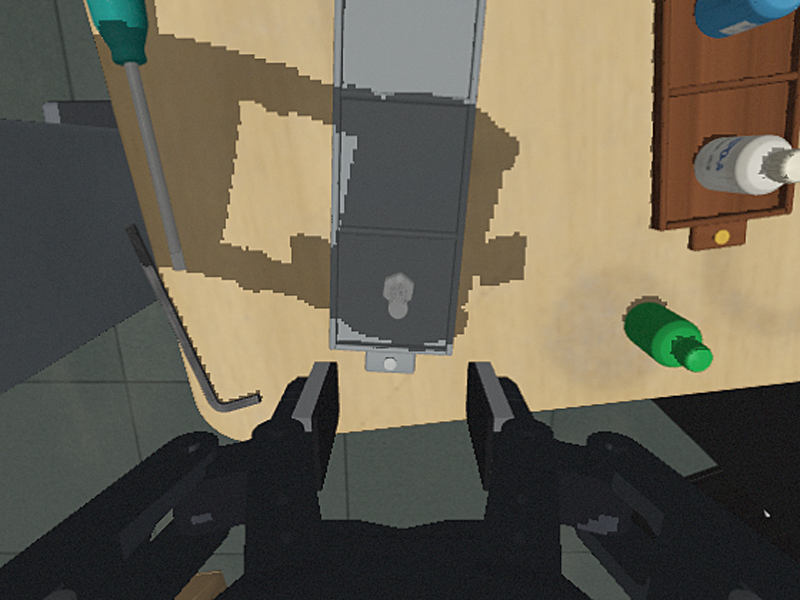

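The bolt stands upright in the end pocket, head at (398,290) and top at (398,312), as predicted. The pot is next.

Request:
servo_tool(series="22 30 0 0 0 0;22 30 0 0 0 0;22 30 0 0 0 0;22 30 0 0 0 0;22 30 0 0 0 0;22 30 0 0 0 0;22 27 0 0 0 0;0 0 0 0 0 0", hand=0.8)

```text
clock: 6.37
eef_pos: [0.6169, 0.2242, 0.1198]
tool_rot: [-0.001, 1.0, 0.002, -0.001]
wrist_force: [0.2, -0.3, -0.8]
width: 0.0683
```

Request:
servo_tool(series="0 0 0 0 0 0;0 0 0 0 0 0;0 0 0 0 0 0")

```text
clock: 6.62
eef_pos: [0.6148, 0.219, 0.1221]
tool_rot: [0.0, 1.0, -0.0, -0.001]
wrist_force: [-0.4, 0.6, 0.3]
width: 0.0682
```

```bash
python3 look.py a4;python3 -c "
from h import *
st=read_state();s=snapshot('wrist')
for z in(.004,.032):
  P=[proj(s,[.6173+.024*np.cos(a),.2217+.024*np.sin(a),z],st)/.7 for a in np.linspace(0,6.28,60)];P=np.array(P);print(z,P.min(0).round(),P.max(0).round())
"
```

```text
[0.6148 0.219  0.1221] 0.06823369109455853 [-0.4  0.6  0.3] 6.6167
0.004 [363. 245.] [448. 327.]
0.032 [358. 255.] [454. 346.]
```

View pics/a4.png

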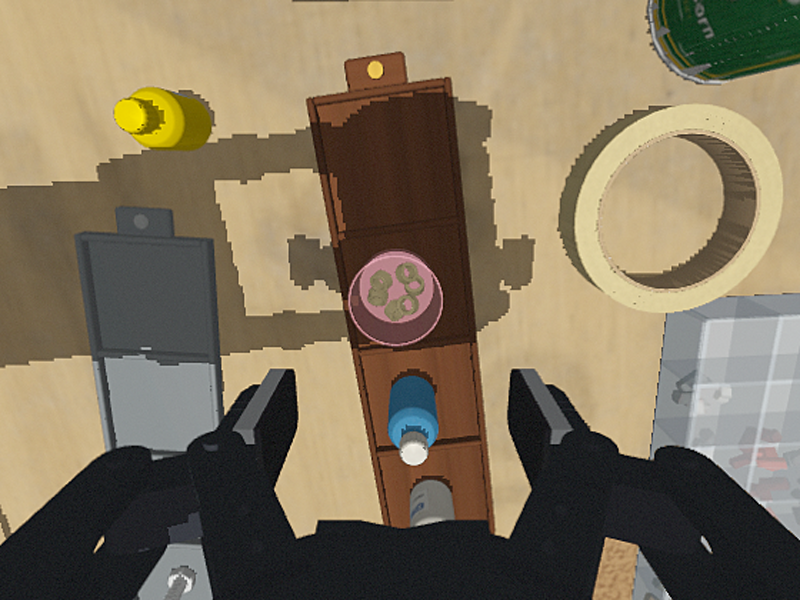

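The pot rim spans 348–443 by 257–347, so its centre is about (0.612, 0.222).

Request:
servo_tool(series="-3 2 -30 0 0 0;0 0 -30 0 0 0;0 0 -25 0 0 0;0 0 -16 0 0 0;0 0 0 0 0 0;0 0 0 0 0 0;0 0 0 0 0 0")

```text
clock: 7.3
eef_pos: [0.6142, 0.2218, 0.0242]
tool_rot: [-0.0, 1.0, -0.0, 0.001]
wrist_force: [0.0, 0.3, 0.8]
width: 0.0685
```

Request:
servo_tool(series="0 0 0 0 0 0;0 0 0 0 0 0;0 0 0 0 0 0;0 0 0 0 0 0;0 0 0 0 0 0", hand=0, squeeze=30)

```text
clock: 7.72
eef_pos: [0.6146, 0.2222, 0.0248]
tool_rot: [-0.0, 1.0, 0.0, 0.002]
wrist_force: [-1.1, -1.3, 6.7]
width: 0.0457
```

Request:
servo_tool(series="0 0 8 0 0 0;0 0 12 0 0 0;0 0 25 0 0 0;0 0 30 0 0 0;0 0 30 0 0 0;0 0 0 0 0 0;0 0 0 0 0 0")

```text
clock: 8.3
eef_pos: [0.6151, 0.2224, 0.1313]
tool_rot: [-0.001, 1.0, 0.0, 0.003]
wrist_force: [-0.4, -0.5, -0.4]
width: 0.0456
```

```bash
python3 look.py a5
```

```text
[0.6151 0.2224 0.1313] 0.04563168319129961 [-0.4 -0.5 -0.4] 8.3
```

View pics/a5.png

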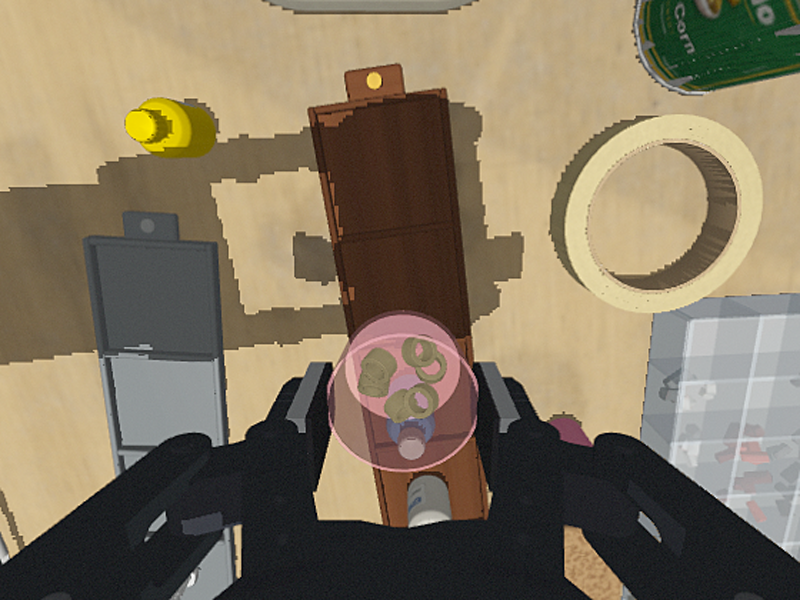

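The pot is gripped level, with its rim centred at (403,400) between the pads. I carry it to grey pocket 2.

Request:
servo_tool(series="-25 -24 0 0 0 0;-25 -24 0 0 0 0;-25 -24 0 0 0 0;-25 -24 0 0 0 0;-25 -23 0 0 0 0;-24 -23 0 0 0 0;0 0 0 0 0 0;0 0 0 0 0 0")

```text
clock: 9.02
eef_pos: [0.4618, 0.0794, 0.1257]
tool_rot: [-0.0, 1.0, -0.001, -0.002]
wrist_force: [1.1, 0.5, -1.3]
width: 0.0454
```

Request:
servo_tool(series="0 0 -30 0 0 0;0 0 -30 0 0 0;0 0 -15 0 0 0;0 0 0 0 0 0;0 0 0 0 0 0;0 0 0 0 0 0")

```text
clock: 9.52
eef_pos: [0.4653, 0.0803, 0.0533]
tool_rot: [0.0, 1.0, 0.0, 0.001]
wrist_force: [0.3, -0.6, 0.9]
width: 0.0458
```

Request:
servo_tool(series="0 0 -15 0 0 0;0 0 -9 0 0 0;0 0 -4 0 0 0;0 0 0 0 0 0;0 0 0 0 0 0;0 0 0 0 0 0")

```text
clock: 10.02
eef_pos: [0.4645, 0.08, 0.0248]
tool_rot: [0.0, 1.0, -0.0, 0.0]
wrist_force: [-0.3, -0.0, -0.6]
width: 0.0456
```

Request:
servo_tool(series="0 0 0 0 0 0;0 0 0 0 0 0;0 0 0 0 0 0;0 0 0 0 0 0;0 0 0 0 0 0", hand=0.8)

```text
clock: 10.43
eef_pos: [0.464, 0.08, 0.0243]
tool_rot: [-0.0, 1.0, -0.0, -0.0]
wrist_force: [-0.3, -0.6, 0.5]
width: 0.0686
```

Request:
servo_tool(series="0 0 20 0 0 0;0 0 40 0 0 0;0 0 40 0 0 0;0 0 10 0 0 0;0 0 0 0 0 0;0 0 0 0 0 0")

```text
clock: 10.93
eef_pos: [0.4642, 0.08, 0.1345]
tool_rot: [0.0, 1.0, -0.0, 0.001]
wrist_force: [-0.4, 1.0, -0.1]
width: 0.0683
```

```bash
python3 look.py a6
```

```text
[0.4642 0.08   0.1345] 0.06825098367806787 [-0.4  1.  -0.1] 10.9333
```

View pics/a6.png

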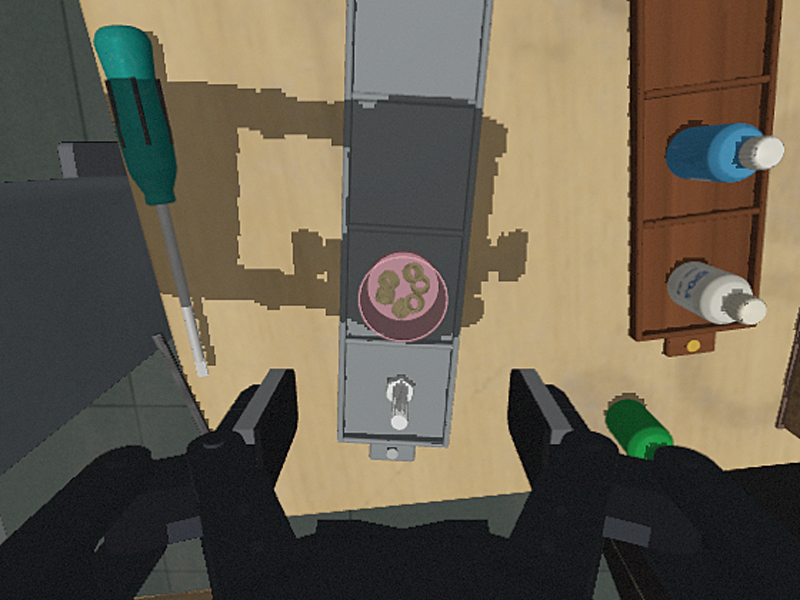

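The pot sits level in grey pocket 2 at (403,297), the bolt still stands at (400,400), and blue and white still stand in wood. I measure both bottles from this frame.

```bash
python3 -c "
from h import *
st=read_state();s=snapshot('wrist')
for n,u,v,z in(('blue',769,152,.064),('bluebody',700,153,.025),('white',749,307,.059),('whitebody',692,287,.022)): print(n,ray(s,u*.7,v*.7,z,st).round(4))
print(st['eef_pos'])"
```

```text
blue [0.6174 0.1555 0.064 ]
bluebody [0.612  0.1552 0.025 ]
white [0.6273 0.0855 0.059 ]
whitebody [0.6222 0.085  0.022 ]
[0.46318823 0.0800482  0.1332092 ]
```

Request:
servo_tool(series="26 13 0 0 0 0;26 13 0 0 0 0;26 13 0 0 0 0;26 12 0 0 0 0;26 12 0 0 0 0;25 12 0 0 0 0;0 0 0 0 0 0;0 0 0 0 0 0", hand=0.65)

```text
clock: 11.7
eef_pos: [0.6182, 0.1552, 0.1313]
tool_rot: [0.0, 1.0, 0.0, -0.002]
wrist_force: [-0.4, -0.8, -0.1]
width: 0.0559
```

Request:
servo_tool(series="0 0 -20 0 0 0;0 0 -10 0 0 0;0 0 0 0 0 0;0 0 0 0 0 0;0 0 0 0 0 0")

```text
clock: 12.12
eef_pos: [0.6187, 0.1548, 0.1047]
tool_rot: [0.0, 1.0, -0.0, -0.0]
wrist_force: [0.6, -0.1, 0.3]
width: 0.0555
```

```bash
python3 look.py a7
```

```text
[0.6187 0.1548 0.1047] 0.05554780601261759 [ 0.6 -0.1  0.3] 12.1167
```

View pics/a7.png

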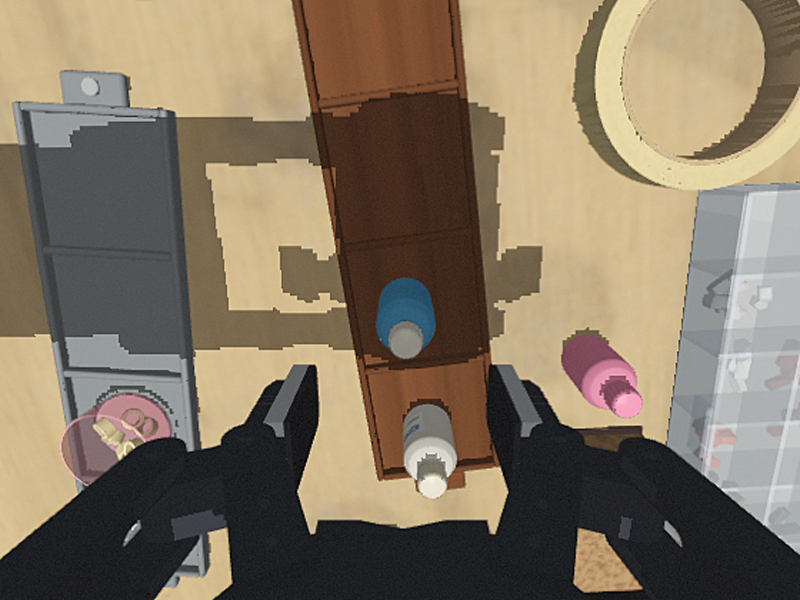

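The blue bottle's cap at (405,340) lies on the jaw centre line. I check its y, then descend.

```bash
python3 -c "
from h import *
st=read_state();s=snapshot('wrist')
for n,u,v,z in(('bluecap',405,341,.064),('bluebase',405,285,.004),('whitecap',432,484,.059)): print(n,ray(s,u*.7,v*.7,z,st).round(4))
print(st['eef_pos'])"
```

```text
bluecap [0.6208 0.1566 0.064 ]
bluebase [0.6213 0.1636 0.004 ]
whitecap [0.6334 0.0837 0.059 ]
[0.61921513 0.1548486  0.10517989]
```

Request:
servo_tool(series="0 0 -30 0 0 0;0 0 -30 0 0 0;0 0 -17 0 0 0;0 0 0 0 0 0;0 0 0 0 0 0;0 0 0 0 0 0")

```text
clock: 12.72
eef_pos: [0.6206, 0.1551, 0.0294]
tool_rot: [-0.0, 1.0, 0.0, 0.002]
wrist_force: [0.4, 0.8, 0.0]
width: 0.0555
```

Request:
servo_tool(series="0 0 0 0 0 0;0 0 0 0 0 0;0 0 0 0 0 0;0 0 0 0 0 0;0 0 0 0 0 0;0 0 0 0 0 0", hand=0)

```text
clock: 13.22
eef_pos: [0.6204, 0.1551, 0.0293]
tool_rot: [-0.0, 1.0, 0.0, 0.002]
wrist_force: [-1.3, 0.3, 6.1]
width: 0.0259
```

Request:
servo_tool(series="0 0 10 0 0 0;0 0 25 0 0 0;0 0 30 0 0 0;0 0 35 0 0 0;0 0 0 0 0 0;0 0 0 0 0 0")

```text
clock: 13.72
eef_pos: [0.6211, 0.1551, 0.1311]
tool_rot: [-0.0, 1.0, 0.0, 0.003]
wrist_force: [-0.5, 0.2, -1.1]
width: 0.0263
```

Request:
servo_tool(series="-30 -2 0 0 0 0;-30 -2 0 0 0 0;-30 -1 0 0 0 0;-30 -1 0 0 0 0;-31 -1 0 0 0 0;0 0 0 0 0 0;0 0 0 0 0 0")

```text
clock: 14.3
eef_pos: [0.4653, 0.148, 0.1256]
tool_rot: [0.0, 1.0, 0.0, -0.002]
wrist_force: [0.3, 0.2, 0.1]
width: 0.0263
```

Request:
servo_tool(series="0 0 -30 0 0 0;0 0 -30 0 0 0;0 0 -10 0 0 0;0 0 0 0 0 0;0 0 0 0 0 0;0 0 0 0 0 0")

```text
clock: 14.8
eef_pos: [0.4697, 0.1481, 0.0588]
tool_rot: [-0.0, 1.0, -0.0, 0.001]
wrist_force: [0.5, 0.0, -0.2]
width: 0.0266
```

```bash
python3 look.py a8
```

```text
[0.4697 0.1481 0.0588] 0.026592135880237698 [ 0.5  0.  -0.2] 14.8
```

View pics/a8.png

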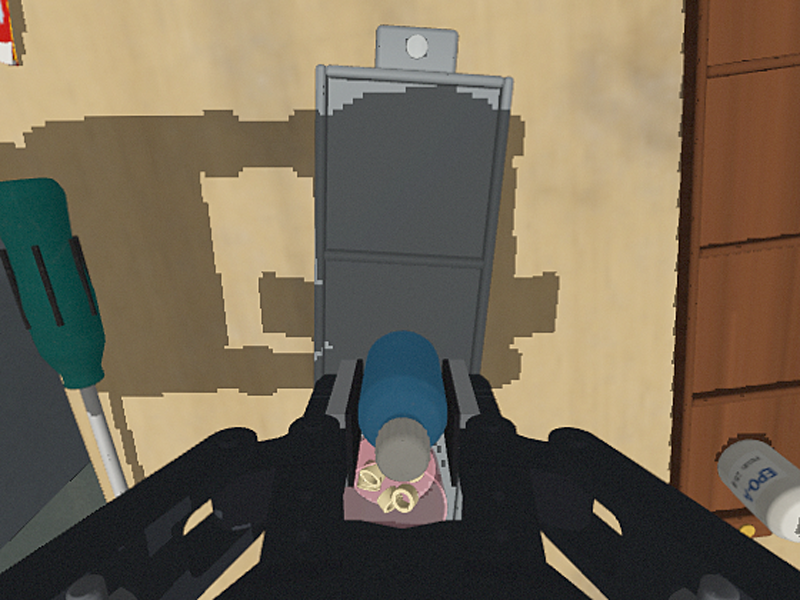

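The blue bottle is held upright at (403,390), centred in the third pocket. I lower and release.

Request:
servo_tool(series="0 0 -15 0 0 0;0 0 -10 0 0 0;0 0 -4 0 0 0;0 0 0 0 0 0;0 0 0 0 0 0;0 0 0 0 0 0")

```text
clock: 15.35
eef_pos: [0.4686, 0.148, 0.0289]
tool_rot: [-0.0, 1.0, 0.0, 0.001]
wrist_force: [-0.9, 0.5, 2.4]
width: 0.0262
```

Request:
servo_tool(series="0 0 0 0 0 0;0 0 0 0 0 0;0 0 0 0 0 0;0 0 0 0 0 0;0 0 0 0 0 0", hand=0.65)

```text
clock: 15.77
eef_pos: [0.4679, 0.148, 0.0282]
tool_rot: [-0.0, 1.0, -0.0, -0.0]
wrist_force: [0.0, 0.0, 0.8]
width: 0.0554
```

Request:
servo_tool(series="0 0 20 0 0 0;0 0 40 0 0 0;0 0 40 0 0 0;0 0 5 0 0 0;0 0 0 0 0 0;0 0 0 0 0 0")

```text
clock: 16.27
eef_pos: [0.4678, 0.148, 0.133]
tool_rot: [-0.0, 1.0, -0.0, 0.0]
wrist_force: [-0.3, 0.4, 0.1]
width: 0.0556
```

```bash
python3 look.py a9
```

```text
[0.4678 0.148  0.133 ] 0.05564134579383997 [-0.3  0.4  0.1] 16.2667
```

View pics/a9.png

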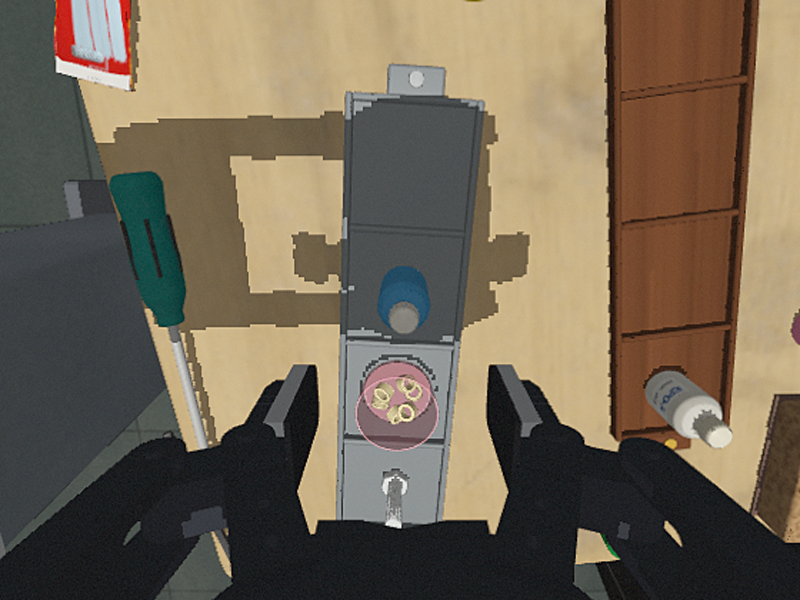

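Blue stands at (404,300), pot at (400,400) and bolt at (396,490), all upright, and white is still in wood. White is next.

Request:
servo_tool(series="27 -10 0 0 0 0;27 -11 0 0 0 0;27 -11 0 0 0 0;27 -11 0 0 0 0;28 -10 0 0 0 0;28 -10 0 0 0 0;0 0 -20 0 0 0;0 0 -10 0 0 0", hand=0.55)

```text
clock: 16.98
eef_pos: [0.6311, 0.0842, 0.0992]
tool_rot: [-0.0, 1.0, -0.001, -0.002]
wrist_force: [-1.5, 0.1, -1.6]
width: 0.0471
```

Request:
servo_tool(series="0 0 0 0 0 0;0 0 0 0 0 0;0 0 0 0 0 0")

```text
clock: 17.23
eef_pos: [0.631, 0.0855, 0.1029]
tool_rot: [-0.0, 1.0, 0.0, -0.001]
wrist_force: [-0.2, 0.2, 1.0]
width: 0.0474
```

```bash
python3 look.py b1
```

```text
[0.631  0.0855 0.1029] 0.047419865623169896 [-0.2  0.2  1. ] 17.2333
```

View pics/b1.png

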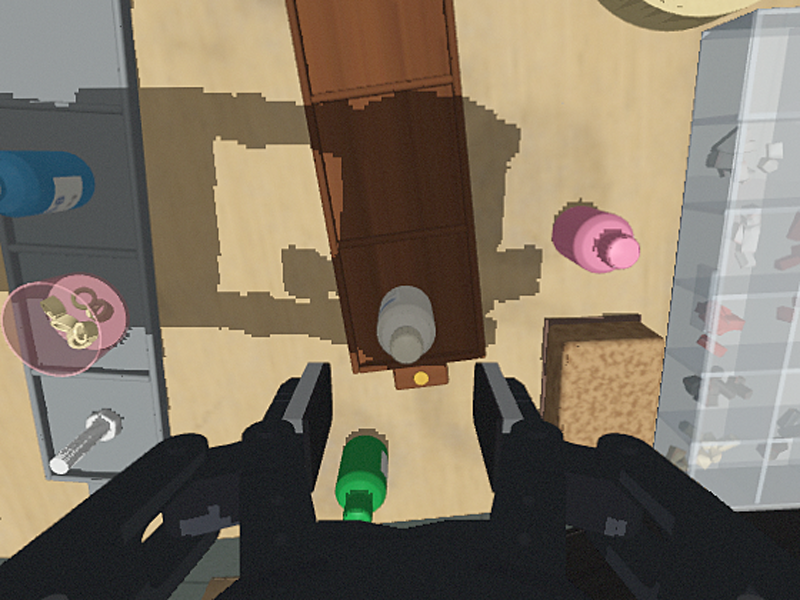

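White's cap at (406,345) is centred; the brick's near edge at (550,380) is about 75 mm off and the jaws clear it. I descend.

Request:
servo_tool(series="0 0 -25 0 0 0;0 0 -25 0 0 0;0 0 -15 0 0 0;0 0 -10 0 0 0;0 0 0 0 0 0;0 0 0 0 0 0;0 0 0 0 0 0")

```text
clock: 17.87
eef_pos: [0.6332, 0.085, 0.0299]
tool_rot: [0.0, 1.0, 0.0, 0.001]
wrist_force: [0.1, 0.0, 0.6]
width: 0.0467
```

Request:
servo_tool(series="0 0 0 0 0 0;0 0 0 0 0 0;0 0 0 0 0 0;0 0 0 0 0 0;0 0 0 0 0 0;0 0 0 0 0 0", hand=0)

```text
clock: 18.37
eef_pos: [0.6332, 0.0849, 0.03]
tool_rot: [0.0, 1.0, -0.0, 0.001]
wrist_force: [-0.5, -0.5, 5.3]
width: 0.026
```

Request:
servo_tool(series="0 0 10 0 0 0;0 0 25 0 0 0;0 0 30 0 0 0;0 0 35 0 0 0;0 0 15 0 0 0;0 0 0 0 0 0;0 0 0 0 0 0")

```text
clock: 18.95
eef_pos: [0.6325, 0.085, 0.1445]
tool_rot: [0.0, 1.0, 0.0, 0.001]
wrist_force: [0.2, 0.3, -1.4]
width: 0.0257
```

Request:
servo_tool(series="-26 22 0 0 0 0;-26 22 0 0 0 0;-27 22 0 0 0 0;-27 22 0 0 0 0;-26 22 0 0 0 0;-26 21 0 0 0 0;0 0 0 0 0 0;0 0 0 0 0 0")

```text
clock: 19.62
eef_pos: [0.4714, 0.2166, 0.1412]
tool_rot: [0.0, 1.0, 0.001, -0.002]
wrist_force: [0.5, 0.2, -0.7]
width: 0.0258
```

Request:
servo_tool(series="0 0 -30 0 0 0;0 0 -30 0 0 0;0 0 -20 0 0 0;0 0 0 0 0 0;0 0 0 0 0 0;0 0 0 0 0 0")

```text
clock: 20.12
eef_pos: [0.4752, 0.2157, 0.0642]
tool_rot: [-0.0, 1.0, -0.0, 0.001]
wrist_force: [0.5, -0.2, -0.5]
width: 0.0261
```

```bash
python3 look.py b2
```

```text
[0.4752 0.2157 0.0642] 0.026060840014755757 [ 0.5 -0.2 -0.5] 20.1167
```

View pics/b2.png

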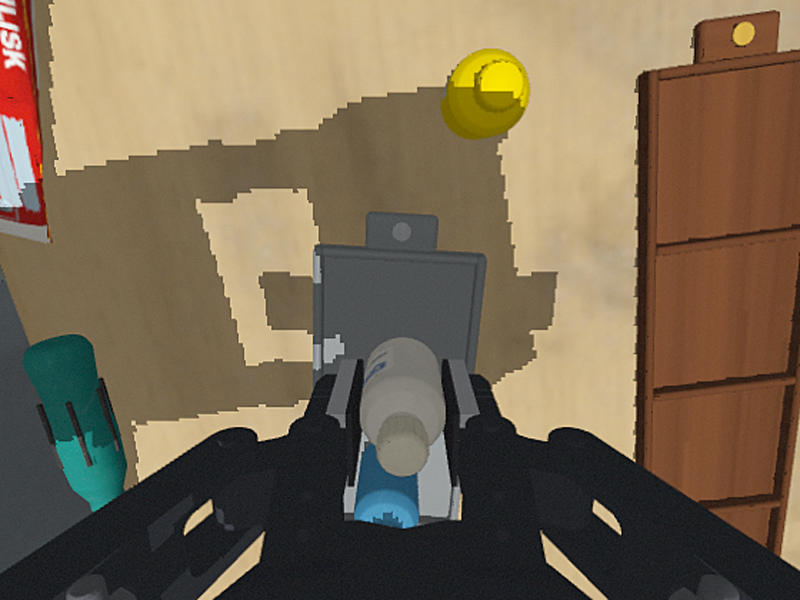

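White is held upright at (403,400), over the last pocket.

Request:
servo_tool(series="0 0 -18 0 0 0;0 0 -12 0 0 0;0 0 -4 0 0 0;0 0 0 0 0 0;0 0 0 0 0 0;0 0 0 0 0 0")

```text
clock: 20.67
eef_pos: [0.4743, 0.216, 0.0297]
tool_rot: [-0.0, 1.0, -0.0, 0.0]
wrist_force: [0.3, 0.8, -0.5]
width: 0.0257
```

Request:
servo_tool(series="0 0 0 0 0 0;0 0 0 0 0 0;0 0 0 0 0 0;0 0 0 0 0 0;0 0 0 0 0 0", hand=0.6)

```text
clock: 21.08
eef_pos: [0.474, 0.216, 0.0294]
tool_rot: [-0.0, 1.0, -0.0, 0.0]
wrist_force: [0.7, 0.9, 0.2]
width: 0.051
```

Request:
servo_tool(series="0 0 20 0 0 0;0 0 40 0 0 0;0 0 40 0 0 0;0 0 40 0 0 0;0 0 0 0 0 0;0 0 0 0 0 0")

```text
clock: 21.58
eef_pos: [0.4761, 0.2165, 0.1726]
tool_rot: [-0.001, 1.0, 0.0, 0.003]
wrist_force: [-0.2, -0.1, -1.1]
width: 0.0514
```

```bash
python3 look.py b3
```

```text
[0.4761 0.2165 0.1726] 0.05144176763834708 [-0.2 -0.1 -1.1] 21.5833
```

View pics/b3.png

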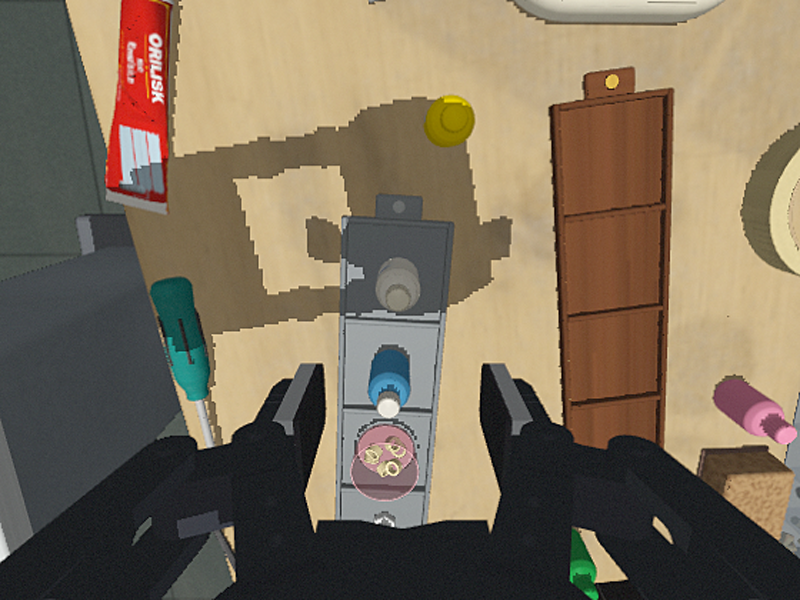

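White (398,285), blue (389,385), pot (386,462) and bolt (385,520) all stand in the grey rack, and the wooden rack is empty.

```bash
python3 -c "
from bench import *
print(close_job())"
```

```text
the job is handed in; nothing more can be done
None
```

I moved the bolt, the pot, the blue bottle and the white bottle, in that order, from the wooden rack into grey pockets 1 to 4 counted from the right. I handed the job in at about 21.6 s on the robot's clock, and `close_job` reported no verdict.

- **Placement:** the last wrist picture shows white, blue and pot upright in their own pockets, with the wooden rack empty. The fingers stood about 13 cm above the bench, touching nothing. I judged placement and uprightness from the pictures and the release positions. I did not measure final poses.
- **Bolt:** only its head shows in that last picture. The frame before it, taken after the blue bottle was placed, shows it whole and upright.
- **Grips and forces:** finger openings were 8.4, 45.7, 25.9 and 26.0 mm. Each was 1 to 2.3 mm under the nominal size, and every grip held. The highest wrist force reported was about 7 N.
- **Disagreements:** position estimates for one object from different views differed by up to about 12 mm, most for the pot and in the first long-range scene view. I corrected from a close look before grasping. No check failed.

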